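# Open the turbine rig's guard gate and hold it wide

## Robot

A 6-joint arm with a two-finger parallel gripper is mounted at the origin on the work surface. World frame = base frame: x ahead of the robot, y to its left, z up, the work surface at z = 0. Lengths are in m, angles in rad, forces in N, time in s.
With the tool pointing down it reaches from about 0.35 to 0.85 m from the base axis. Payload 8.1 kg.
Tool frame: the origin (TCP) lies on the centre line of the jaws, within the pads' length; the fingertips stand 25 mm ahead of it and the grasp point (between the pads) lies 6 mm ahead of it; z points along the fingers, y is the line along which they close (so a half turn about z gives the same grasp; the last joint's range is limited). The gripper opens to 85 mm and grips with 20 to 120 N. Pads are 22 mm wide; open, the fingers measure 114 mm over their backs; the gripper's body (76 mm by 85 mm) begins 54 mm behind the grasp point. The pads swing forward as they close: fully open they stand 13 mm farther back than shut.
Start: joints at [1.247, 0.13, 1.488, -0, 1.523, -0.085], TCP at [0.142, 0.583, 0.256] pointing down, gripper open.
Joint ranges: [-2.96, 2.96], [-0.89, 2.26], [0.02, 2.5], [-1.34, 4.48], [0, 2.73], [-2.66, 2.66]. Speed limits (rad/s): [2.39, 2.39, 2.79, 3.14, 3.14, 3.14].

## Interface

Orientations are given as a 3x3 rotation matrix whose columns are the frame's x, y, z axes.
In Python, from bench import read_state, vision, ticket, recognise, mark_of gives the robot as it stands.
- The arm moves only by the tool move_arm, never from a script. Its arguments are lists of equal length, an entry for each row: "claw": the finger opening in mm, from 0 to 85.4; "translation": the shift along the tool's x, y, z in mm, a list of three; "spin": the turn about the tool's z in rad. A call has 1 to 20 rows; each row is the pose to reach, as a shift and turn from the pose commanded when the call began, along the tool's axes at that moment; what a row does not reach only later rows make up. A row lasts 1/10 s, in which the tool goes at most 50 mm and 8.59 degrees, less where a joint would pass 70% of its speed; a pose out of reach is approached as far as the arm can. A call with a gripper value outside its range is refused whole. The fingers move at their own pace and stop on an object; the grip force is fixed at half the most. Time passes only in rows, so rows that repeat a pose let the fingers close. It gives the time, the measured TCP pose, the force, the opening and the grip force at its end, in the units of the state.
- read_state(): the state, without advancing time (a new reading comes with each control period).
- vision.get_image(name): name is "side" or "top" or "wrist"; returns a dict with "image" (400x640x3 uint8, red, green, blue), "depth" (400x640 float32, m along the optical axis (not along the pixel's ray), 0 where there is no reading), "vertical_fov" (degrees; the focal length in pixels is half the picture's height over the tangent of half this angle, whatever the lens; pixels are square), "cx", "cy" (the principal point, pixels), "R" (3x3) and "t" (3): a world point X has camera coordinates R X + t. Camera axes: x right, y down, z forward; pixel columns grow to the right and rows downward; lengths in m; the calibration is good to about 2 mm. A picture is of the moment at which its call begins.
- ticket.hand_in(): hands the job in; it is judged then, once.
Trained networks look in the newest picture that a camera, given by its name, has taken for a name from the list of things; names that differ only in an ending like _2 or _b are one class to them, and where a whole thing is asked for, a point or a joint stands for the part that bears it (a point fixed in the world has none). Each returns a list of dicts, best first, with "score" (0 to 1); they miss things now and then, are a little off and sometimes report something else, mostly with a low value. They report only what shows in the picture. A call takes as long as a camera call.
- recognise(camera, target): "location" ([x, y, z] in m, in world coordinates, good to about 4 mm: the middle of the surface that is visible of it).
- mark_of(camera, target): "location" ([x, y, z] in m, in world coordinates, good to about 4 mm: a listed point, or the origin of a listed thing).
The state is a dict: "t": time; "joint_positions": joint angles; "qvel": joint speeds; "joint_torque": joint torques, N m; "ee_pos": TCP position; "orientation": TCP orientation; "wrist_force": force on the tool from outside, world axes, zero at the start; "moment": the same for the moment, N m; "width": finger opening in m; "finger_force": force on a finger pad.
Only numpy, scipy, OpenCV 4.12 (cv2) and the standard library are available. Lean on these libraries where they do the work, as an engineer would, in place of code of your own. Each camera call takes 0.05 s, during which the arm holds its last target. There are 200 camera calls.

## Task

Open the guard gate of the small turbine test rig so that the engine's intake can be reached: first squeeze the post catch (the two ears on top of the latch post) fully together, where it stays, and only then squeeze the grip on top of the gate fully together, and with it swing the gate towards the robot, past its detent. Finish while holding the gate by its squeezed grip, still and wide open, at least 70 degrees from shut: the program ends without letting go, since the gate is sprung and would swing back. Leave the other things on the deck and table where they are.

Things in the scene. Friction and masses are not known exactly. Their poses are not given: they have to be found in the camera images.
- post_catch (a point): midpoint between the two upright black ears of the post catch, on the aluminium post at the shut gate's free (robot's right) end; at half ear height, 192 mm above the table. Fixed to the level rig; axes are the rig's: x away from the robot, y along the shut gate to its hinge, z up. The ears face each other along y: 56 mm over their outsides when out, 38 mm fully squeezed
- ear_inner (a joint): how far the post catch's ear nearest the gate, which carries the bolt, is squeezed in, m: 0 out, 0.009 fully in at its stop (the other ear moves likewise, on its own). Stiff (5 N an ear), no spring: stays where left. Each ear is 30 mm long in rig x, 8 mm thick in y, 46 mm high (169 to 215 mm above the table). The flat steel bolt below the ears holds the gate until about 6 mm
- gate_grip (a point): midpoint between the two upright black paddles of the squeeze grip on the gate's top rail, at half paddle height, 192 mm above the table; 115 mm from the post catch along the shut gate, 165 mm from the hinge axis. Turns with the gate: x is the gate's normal (away from the robot when shut), y along the gate to the hinge. Paddles face each other along y: 56 mm over outsides when out, 38 mm squeezed
- paddle_outer (a joint): how far the grip's paddle at the gate's free end, which carries its bolt, is squeezed in, m: 0 out, 0.009 fully in at its stop (the other paddle moves likewise, on its own). Sprung: 6 N to start, 10 N when in; comes back out when let go. The bolt keeps the gate shut until about 6 mm. Each paddle is 30 mm long along the gate's normal, 8 mm thick, 46 mm high (169 to 215 mm above the table)
- paddle_inner: the grip's other paddle, the one nearer the hinge. Its origin lies on the hinge axis at table level, its y axis runs along the gate to the hinge
- gate_hinge (a point): point on the gate's upright hinge axis, 192 mm above the table; axes as gate_grip. The gate is a steel wire frame, 230 mm from hinge axis to free edge, 40 to 165 mm above the table; things up to 20 mm high pass under it
- gate (a joint): gate angle, rad: 0 shut, up to 1.45 at its stop; it swings towards the robot, clockwise seen from above (gate heading = rig yaw minus angle). A spring closes it: 1 N at the grip when shut, 2 N wide. The detent (sprung ball and nose by the hinge) acts from 0.5 to 1.1 rad, adding up to about 5 N at the grip; let go beyond it, the gate falls back to about 1.1
- pump: fuel pump: grey block with a black motor, 90 x 44 x 44 mm, lying on the deck in front of the latch post; bystander; origin under its middle
- wrench: small wrench, 130 mm, lying flat on the deck under the gate's sweep (the gate passes over it); bystander
- tape: black tape roll, 60 mm across, 20 mm high, on the deck in front of the hinge side; bystander; origin under its middle
- jar: small jar, 48 mm across, 70 mm high, on the deck outside the right-hand screen; bystander; origin under its middle
- driver: screwdriver lying on the table to the right; bystander
- spool: black spool, 90 mm across, 53 mm high, on the table at one side; bystander; origin under its middle
- cup: white mug, 72 mm across, 85 mm high, on the table at the other side; bystander; origin under its middle

How it is judged:
By the outcome, as a careful person would: the job done as asked, in the order asked, and still so for the second after the job is handed in, while the arm keeps its last pose, push and grip.
It also fails if it takes over 48 s, if anything falls off the work surface, if the arm or the gripper's body presses on something with over 40 N, if the wrist force passes 120 N, or if a joint passes its speed limit or range.

## Working session

There is one attempt and no reset: what is moved stays moved. The work goes in short steps, Python scripts to look and compute and a tool call to move; the robot and the scene stay as the last step left them, time stands still between calls to the robot, and variables do not carry over. Pictures are saved under pics/ and viewed, at most 10 in all, crops included, and the job is handed in when it is done.

Besides the shell and the picture viewer there is one more tool, called after "Call:" as name([rows], argument=value, ...), one row to a line, values as JSON. move_arm: Moves the arm, as the interface text tells. Its arguments: {"type":"object","properties":{"claw":{"type":"array","items":{"type":"number"}},"translation":{"type":"array","items":{"type":"array","items":{"type":"number"}}},"spin":{"type":"array","items":{"type":"number"}}},"required":["claw","translation","spin"]}

```bash
mkdir -p pics; python3 - <<'E'
from bench import *
import cv2,numpy as np
s=read_state();print(s['t'],s['ee_pos'],np.round(s['orientation'],3).tolist(),s['width'])
for c in('top','side'):
    r=vision.get_image(c);cv2.imwrite(f'pics/{c}0.png',r['image'][...,::-1])
    for n in('post_catch','gate_grip','gate_hinge','pump','jar','tape','spool','cup'):
        print(c,n,[(np.round(d['location'],4).tolist(),round(d['score'],2)) for d in mark_of(c,n)[:2]])
E
```

```text
0.0 [0.14176559 0.58249611 0.25524935] [[-0.972, 0.237, -0.001], [0.237, 0.972, -0.002], [0.0, -0.002, -1.0]] 0.0854716439840738
top post_catch [([0.6133, -0.1113, 0.1926], 0.9)]
top gate_grip [([0.6213, 0.0113, 0.1934], 0.59), ([0.3661, -0.4077, 0.0008], 0.49)]
top gate_hinge [([0.6305, 0.1718, 0.1947], 0.61), ([0.5707, 0.2175, 0.0147], 0.17)]
top pump []
top jar [([0.6737, -0.1648, 0.0105], 0.76)]
top tape [([0.546, -0.1386, 0.0139], 0.7), ([0.5726, 0.2186, 0.0178], 0.62)]
top spool [([0.3974, -0.5306, 0.0032], 0.82)]
top cup [([0.4616, 0.5024, -0.0001], 0.93)]
side post_catch [([0.6164, -0.1049, 0.1914], 0.64)]
side gate_grip []
side gate_hinge [([0.6294, 0.1696, 0.1877], 0.57)]
side pump [([0.5453, -0.1418, 0.0154], 0.79), ([0.6323, 0.1717, 0.1881], 0.67)]
side jar [([0.675, -0.162, 0.012], 0.64)]
side tape [([0.5772, 0.2265, 0.0147], 0.69)]
side spool [([0.4001, -0.5341, -0.0039], 0.85), ([0.6776, -0.1657, 0.0133], 0.37)]
side cup [([0.4614, 0.5065, 0.0028], 0.75), ([0.3673, -0.4089, 0.0003], 0.16)]
```

View pics/top0.png

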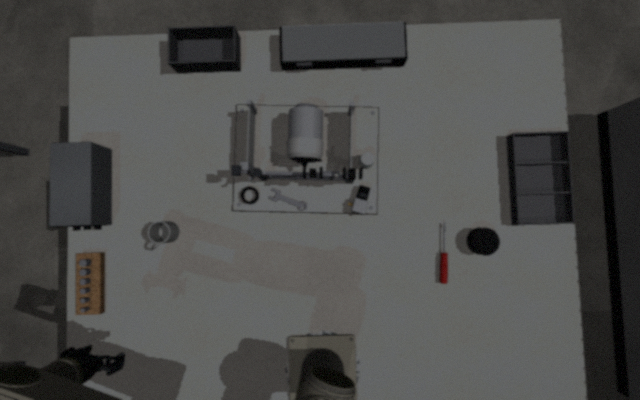

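View pics/side0.png

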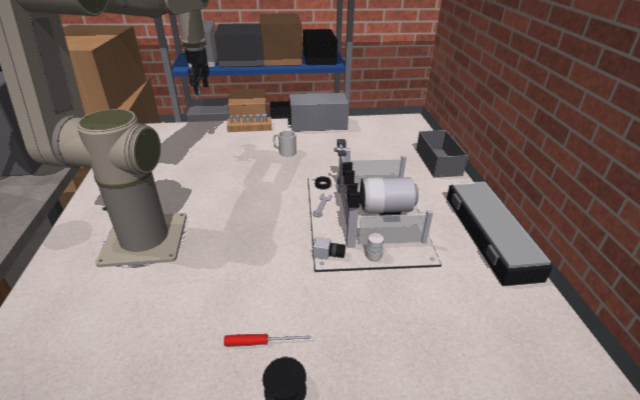

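The top picture shows the gate line at row about 175. The hinge is near column 250, the grip near 316 and the catch near 356. Both views and the network points agree: post to hinge is 280 mm and the rig yaw is about -3°. I'll move above the catch.

Call:
move_arm([
  [0,0,-45],
  [-40,-30,-45],
  [-623,-559,-45],
  [-623,-559,-45],
  [-623,-559,-45],
  [-623,-559,-45],
  [-623,-559,-45],
  [-623,-559,-45],
  [-623,-559,-45],
  [-623,-559,-45],
  [-623,-559,-45],
  [-623,-559,-45],
  [-623,-559,-45],
  [-623,-559,-45],
  [-623,-559,-45],
  [-623,-559,-45],
  [-623,-559,-45],
  [-623,-559,-45],
  [-623,-559,-45],
  [-623,-559,-45],
], claw=[85,85,85,85,85,85,85,85,85,85,85,85,85,85,85,85,85,85,85,85], spin=[0,0,-0.05,-0.1,-0.15,-0.185,-0.185,-0.185,-0.185,-0.185,-0.185,-0.185,-0.185,-0.185,-0.185,-0.185,-0.185,-0.185,-0.185,-0.185])

```text
t: 2.9
ee_pos: [0.615, -0.1083, 0.3005]
orientation: [[-0.998, 0.055, -0.001], [0.055, 0.998, 0.001], [0.001, 0.0, -1.0]]
wrist_force: [-0.0, -0.2, 1.1]
width: 0.0848
finger_force: 0.0
```

```bash
cat > look.py <<'E'
from bench import *
import cv2,numpy as np,sys
def look(tag,cams=('wrist','top','side'),names=('post_catch','gate_grip','gate_hinge')):
    s=read_state();print(s['t'],np.round(s['ee_pos'],4),np.round(s['orientation'],3).tolist(),s['width'],np.round(s['wrist_force'],1),s['finger_force'])
    for c in cams:
        r=vision.get_image(c);cv2.imwrite(f'pics/{c}{tag}.png',r['image'][...,::-1]);np.savez(f'pics/{c}{tag}.npz',**r)
        for n in names:
            print(c,n,[(np.round(d['location'],4).tolist(),round(d['score'],2)) for d in mark_of(c,n)[:2]])
if __name__=='__main__': look(sys.argv[1])
E
python3 look.py 1
```

```text
2.9 [ 0.615  -0.1083  0.3005] [[-0.998, 0.055, -0.001], [0.055, 0.998, 0.001], [0.001, 0.0, -1.0]] 0.08483501984632406 [-0.  -0.2  1.1] 0.0
wrist post_catch [([0.6139, -0.1058, 0.1925], 0.63)]
wrist gate_grip [([0.6246, 0.0082, 0.1904], 0.66)]
wrist gate_hinge []
top post_catch [([0.3972, -0.5328, 0.0032], 0.26)]
top gate_grip [([0.5708, 0.2151, 0.0159], 0.22)]
top gate_hinge [([0.6322, 0.1735, 0.1939], 0.78)]
side post_catch [([0.6178, -0.108, 0.1892], 0.97), ([0.5786, 0.2229, 0.0131], 0.46)]
side gate_grip [([0.6208, 0.0053, 0.1908], 0.98)]
side gate_hinge [([0.6316, 0.1734, 0.1892], 0.77)]
```

View pics/wrist1.png

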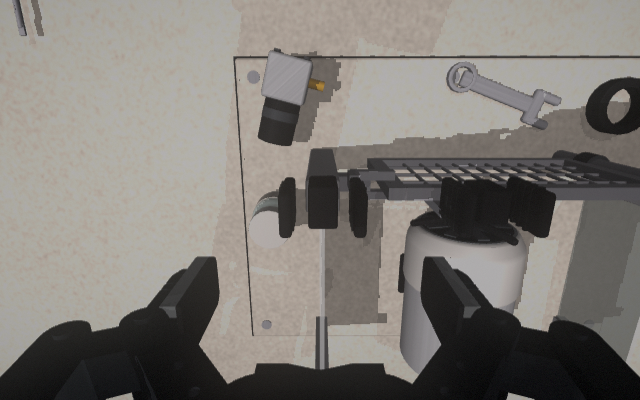

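```bash
python3 - <<'E'
import numpy as np
from scipy import ndimage
# points on top of ears/paddles z~0.215 from depth
for c in('wrist','side'):
    r=np.load(f'pics/{c}1.npz');d=r['depth'];f=200/np.tan(np.radians(r['vertical_fov'])/2)
    v,u=np.mgrid[:400,:640];P=np.stack([(u-r['cx'])/f*d,(v-r['cy'])/f*d,d],-1)
    W=(P-r['t'])@r['R']
    m=(d>0)&(abs(W[...,2]-.215)<.006)&(W[...,0]>.56)&(W[...,0]<.68)&(abs(W[...,1])<.2)
    L,n=ndimage.label(m)
    for i in range(1,n+1):
        q=W[L==i]
        if len(q)>25:print(c,len(q),q.mean(0).round(4),q.min(0).round(4),q.max(0).round(4))
E
```

```text
wrist 605 [ 0.6122 -0.1301  0.2147] [ 0.5985 -0.135   0.209 ] [ 0.6282 -0.1259  0.2172]
wrist 606 [ 0.6148 -0.0834  0.2148] [ 0.601  -0.0877  0.2093] [ 0.631  -0.0786  0.2175]
wrist 708 [ 0.6187 -0.017   0.2143] [ 0.6047 -0.0209  0.209 ] [ 0.6346 -0.0112  0.217 ]
wrist 804 [0.6214 0.0306 0.214 ] [0.6074 0.0268 0.2091] [0.6372 0.0362 0.2173]
side 29 [0.6236 0.0296 0.2129] [0.6101 0.025  0.2094] [0.6382 0.0345 0.2169]
side 26 [ 0.6209 -0.0183  0.213 ] [ 0.6079 -0.024   0.2094] [ 0.6323 -0.0111  0.2163]
side 33 [ 0.6182 -0.0856  0.2132] [ 0.605  -0.0911  0.2091] [ 0.6332 -0.0798  0.216 ]
side 34 [ 0.6154 -0.1336  0.2132] [ 0.6021 -0.137   0.2093] [ 0.6293 -0.1276  0.2175]
```

The wrist view shows the catch ears at (287,207) and (357,207), and the grip paddles around (450–540,205). The depth data puts the catch at (0.615,-0.108) and the grip at (0.621,0.006), 114 mm apart, which fits the given size. I'll descend and squeeze the catch.

Call:
move_arm([
  [0,0,40],
  [0,0,80],
  [0,0,102],
  [0,0,102],
  [0,0,102],
  [0,0,102],
  [0,0,102],
  [0,0,102],
  [0,0,102],
  [0,0,102],
  [0,0,102],
  [0,0,102],
  [0,0,102],
  [0,0,102],
  [0,0,102],
], claw=[85,85,85,85,85,85,60,45,36,30,30,30,30,30,30], spin=[0,0,0,0,0,0,0,0,0,0,0,0,0,0,0])

```text
t: 5.0
ee_pos: [0.6161, -0.1067, 0.2016]
orientation: [[-0.999, 0.053, 0.003], [0.053, 0.999, 0.0], [-0.003, 0.0, -1.0]]
wrist_force: [-1.4, 6.7, 8.2]
width: 0.0352
finger_force: 59.8
```

Call:
move_arm([
  [0,0,0],
  [0,0,0],
  [0,0,0],
  [0,0,0],
  [0,0,0],
  [0,0,-50],
  [0,0,-95],
  [0,0,-95],
  [0,0,-95],
], claw=[85,85,85,85,85,85,85,85,85], spin=[0,0,0,0,0,0,0,0,0])

```text
t: 5.9
ee_pos: [0.6159, -0.1079, 0.2965]
orientation: [[-0.999, 0.054, 0.004], [0.054, 0.999, -0.001], [-0.004, -0.001, -1.0]]
wrist_force: [-0.4, -0.2, -0.2]
width: 0.0851
finger_force: 0.0
```

```bash
cat > ears.py <<'E'
import numpy as np,sys
from scipy import ndimage
r=np.load(sys.argv[1]);d=r['depth'];f=200/np.tan(np.radians(r['vertical_fov'])/2)
v,u=np.mgrid[:400,:640];P=np.stack([(u-r['cx'])/f*d,(v-r['cy'])/f*d,d],-1)
W=(P-r['t'])@r['R']
m=(d>0)&(abs(W[...,2]-.214)<.007)&(W[...,0]>.4)&(W[...,0]<.68)&(abs(W[...,1])<.2)
L,n=ndimage.label(m)
for i in range(1,n+1):
    q=W[L==i]
    if len(q)>25:print(len(q),q.mean(0).round(4),q.min(0).round(4),q.max(0).round(4))
E
python3 look.py 2; python3 ears.py pics/wrist2.npz
```

```text
5.9 [ 0.6159 -0.1079  0.2965] [[-0.999, 0.054, 0.004], [0.054, 0.999, -0.001], [-0.004, -0.001, -1.0]] 0.0851488908233992 [-0.4 -0.2 -0.2] 0.0
wrist post_catch [([0.6135, -0.1036, 0.1899], 0.94)]
wrist gate_grip [([0.6233, 0.012, 0.1893], 0.69), ([0.6172, -0.1054, 0.1926], 0.65)]
wrist gate_hinge []
top post_catch [([0.6145, -0.1118, 0.192], 0.82)]
top gate_grip [([0.6226, 0.0094, 0.1904], 0.85), ([0.4598, 0.5063, 0.001], 0.4)]
top gate_hinge [([0.6297, 0.1719, 0.1945], 0.62)]
side post_catch [([0.6155, -0.1088, 0.192], 0.9)]
side gate_grip [([0.6234, 0.0066, 0.1899], 0.73)]
side gate_hinge [([0.6299, 0.1736, 0.1882], 0.96), ([0.5545, 0.0934, 0.0142], 0.69)]
621 [ 0.6126 -0.1212  0.2147] [ 0.599  -0.126   0.2072] [ 0.6287 -0.1169  0.2177]
639 [ 0.614  -0.0919  0.2147] [ 0.6005 -0.0961  0.2071] [ 0.6303 -0.0872  0.2175]
934 [0.6213 0.0304 0.2134] [0.6072 0.0268 0.207 ] [0.6371 0.0362 0.217 ]
802 [ 0.6185 -0.0172  0.2137] [ 0.6047 -0.0208  0.207 ] [ 0.634  -0.0116  0.2168]
```

View pics/wrist2.png

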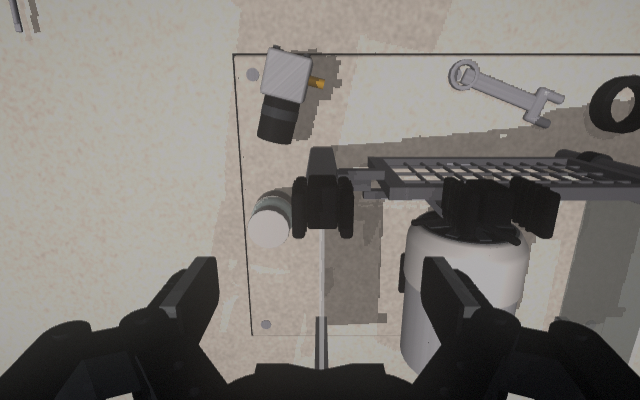

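Both ears are fully in: they each moved about 8.7 mm and now measure 37 mm over their outsides. Next I'll move to the grip, descend and squeeze.

Call:
move_arm([
  [1,50,0],
  [1,100,0],
  [1,115,0],
  [1,115,0],
  [1,115,40],
  [1,115,80],
  [1,115,96],
  [1,115,96],
  [1,115,96],
  [1,115,96],
  [1,115,96],
  [1,115,96],
  [1,115,96],
  [1,115,96],
  [1,115,96],
  [1,115,96],
  [1,115,96],
], claw=[85,85,85,85,85,85,85,85,60,45,36,30,30,30,30,30,30], spin=[0,0,0,0,0,0,0,0,0,0,0,0,0,0,0,0,0])

```text
t: 8.2
ee_pos: [0.6222, 0.0082, 0.203]
orientation: [[-0.999, 0.053, 0.007], [0.053, 0.999, 0.0], [-0.007, 0.001, -1.0]]
wrist_force: [-2.2, 5.8, 11.3]
width: 0.0363
finger_force: 60.0
```

```bash
python3 look.py 3; python3 ears.py pics/side3.npz
```

```text
8.2 [0.6222 0.0082 0.203 ] [[-0.999, 0.053, 0.007], [0.053, 0.999, 0.0], [-0.007, 0.001, -1.0]] 0.03625569754944131 [-2.2  5.8 11.3] 60.00529110431671
wrist post_catch [([0.6158, -0.1039, 0.1888], 0.87)]
wrist gate_grip [([0.6223, 0.0084, 0.1891], 0.95)]
wrist gate_hinge []
top post_catch [([0.6169, -0.1104, 0.1923], 0.86), ([0.6227, 0.0102, 0.1909], 0.26)]
top gate_grip [([0.6249, 0.0102, 0.1936], 0.7), ([0.543, -0.138, 0.0145], 0.37)]
top gate_hinge [([0.3665, -0.4086, 0.0041], 0.68), ([0.629, 0.1694, 0.1963], 0.51)]
side post_catch [([0.6163, -0.1059, 0.1916], 0.88)]
side gate_grip [([0.6238, 0.0076, 0.1894], 0.73)]
side gate_hinge [([0.6306, 0.1707, 0.1874], 0.97)]
39 [ 0.6168 -0.095   0.2122] [ 0.6035 -0.0992  0.2071] [ 0.6316 -0.0897  0.2169]
40 [ 0.6156 -0.1241  0.2122] [ 0.6011 -0.1276  0.2074] [ 0.6313 -0.1181  0.2171]
```

Call:
move_arm([
  [10,0,0],
  [20,1,0],
  [30,3,0],
  [39,5,0],
  [49,7,0],
  [58,11,0],
  [67,14,0],
  [67,14,0],
  [67,14,0],
], claw=[30,30,30,30,30,30,30,30,30], spin=[0.06,0.12,0.18,0.24,0.3,0.36,0.42,0.42,0.42])

```text
t: 9.7
ee_pos: [0.5564, 0.0257, 0.203]
orientation: [[-0.891, 0.455, 0.008], [0.455, 0.891, -0.0], [-0.007, 0.004, -1.0]]
wrist_force: [2.3, 5.9, 9.4]
width: 0.0364
finger_force: 62.2
```

```bash
python3 look.py 4
```

```text
9.7 [0.5564 0.0257 0.203 ] [[-0.891, 0.455, 0.008], [0.455, 0.891, -0.0], [-0.007, 0.004, -1.0]] 0.036392846776082934 [2.3 5.9 9.4] 62.22514986991882
wrist post_catch [([0.5575, 0.0949, 0.0071], 0.4)]
wrist gate_grip [([0.5606, 0.0287, 0.1928], 0.89)]
wrist gate_hinge []
top post_catch [([0.6154, -0.1104, 0.1954], 0.61), ([0.3968, -0.5309, -0.0005], 0.34)]
top gate_grip []
top gate_hinge [([0.6312, 0.1732, 0.1941], 0.71)]
side post_catch []
side gate_grip [([0.5562, 0.0203, 0.1882], 0.63)]
side gate_hinge [([0.6306, 0.1744, 0.1883], 0.96)]
```

View pics/wrist4.png

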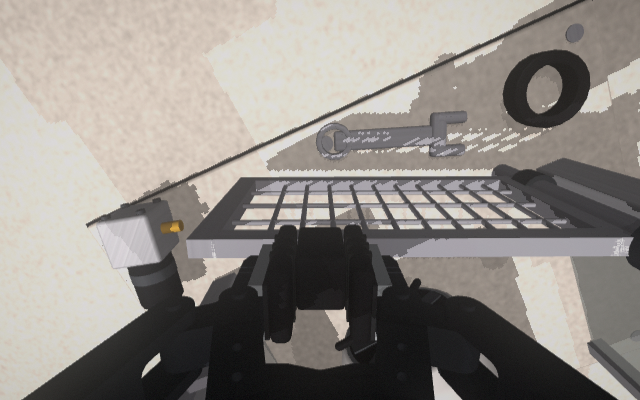

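The wrist view shows the gate swung out, with the squeezed grip held between the fingers at (320,270). The gate clears the wrench and the pump, and forces are low, so I'll go on through the detent.

Call:
move_arm([
  [10,0,0],
  [20,1,0],
  [30,3,0],
  [39,5,0],
  [49,7,0],
  [58,11,0],
  [67,14,0],
  [76,19,0],
  [85,24,0],
  [93,29,0],
  [101,35,0],
  [109,41,0],
  [116,48,0],
  [123,55,0],
  [129,62,0],
  [135,70,0],
  [135,70,0],
  [135,70,0],
  [135,70,0],
  [135,70,0],
], claw=[30,30,30,30,30,30,30,30,30,30,30,30,30,30,30,30,30,30,30,30], spin=[0.06,0.12,0.18,0.24,0.3,0.36,0.42,0.48,0.54,0.6,0.66,0.72,0.78,0.84,0.9,0.96,0.96,0.96,0.96,0.96])

```text
t: 12.3
ee_pos: [0.4674, 0.1493, 0.2029]
orientation: [[-0.138, 0.99, 0.005], [0.99, 0.138, 0.001], [0.0, 0.005, -1.0]]
wrist_force: [-4.8, -0.2, 15.9]
width: 0.0359
finger_force: 61.7
```

```bash
python3 look.py 5; python3 - <<'E'
from bench import *;import numpy as np
p=read_state()['ee_pos'];d=np.array([.629,.171])-p[:2];print(np.hypot(*d),np.arctan2(d[0],d[1])-.056)
for n in('pump','tape','jar'):print(n,[(np.round(d['location'],3),d['score']) for c in('top','side') for d in mark_of(c,n)[:1]])
E
```

```text
12.3 [0.4674 0.1493 0.2029] [[-0.138, 0.99, 0.005], [0.99, 0.138, 0.001], [0.0, 0.005, -1.0]] 0.03586680919446858 [-4.8 -0.2 15.9] 61.700642108917236
wrist post_catch [([0.4691, 0.1522, 0.1915], 0.6)]
wrist gate_grip [([0.4646, 0.151, 0.1913], 0.83)]
wrist gate_hinge []
top post_catch [([0.6164, -0.1103, 0.1934], 0.84)]
top gate_grip []
top gate_hinge [([0.6302, 0.1714, 0.1919], 0.69)]
side post_catch [([0.6158, -0.1053, 0.1889], 0.77)]
side gate_grip [([0.4688, 0.1495, 0.1907], 0.95), ([0.3649, -0.4096, -0.0012], 0.56)]
side gate_hinge [([0.6321, 0.1721, 0.1889], 0.8)]
0.16306074809815235 1.381347673556606
pump [(array([ 0.546, -0.139,  0.014]), 0.71), (array([ 0.544, -0.142,  0.019]), 0.74)]
tape [(array([0.576, 0.225, 0.017]), 0.51)]
jar [(array([ 0.675, -0.166,  0.012]), 0.78), (array([ 0.67 , -0.163,  0.012]), 0.78)]
```

View pics/wrist5.png

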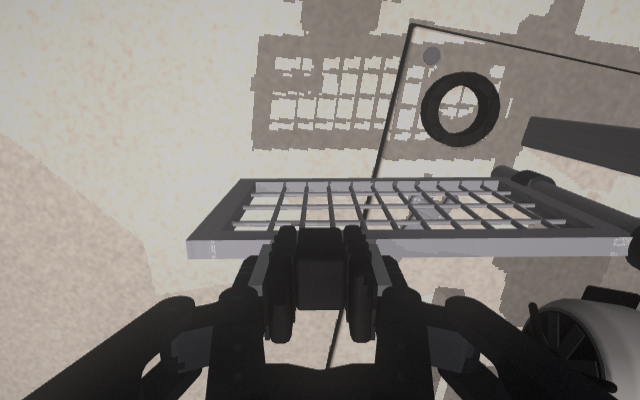

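View pics/side5.png

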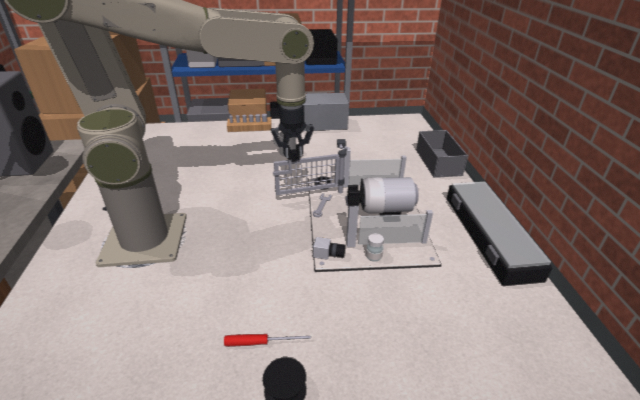

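The gate stands open at about 79°, with the squeezed grip held at (320,270) in the wrist view. The wrench, pump, tape and jar have not moved.

```bash
python3 - <<'E'
from bench import *;import numpy as np
print(abs(np.array(read_state()['qvel'])).max());print(ticket.hand_in())
E
```

```text
0.0022155323350017964
the job is handed in; nothing more can be done
None
```

I squeezed the post catch fully in first, then the gate grip, and swung the gate past its detent to about 79°; the job was handed in with the arm still holding the squeezed grip, and no verdict was shown.

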